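Nest the graded craft pots after stamping

ROBOT

A 7-joint arm with a two-finger parallel gripper is mounted at the origin on the work surface. World frame = base frame: x ahead of the robot, y to its left, z up, the work surface at z = 0. Lengths are in m, angles in degrees, forces in N, time in s.
With the tool pointing down it reaches from about 0.425 to 0.875 m from the base axis. Payload 4.7 kg.
Tool frame: the origin (TCP) lies on the centre line of the jaws, within the pads' length; the fingertips stand 17 mm ahead of it and the grasp point (between the pads) lies 2 mm behind it; z points along the fingers, y is the line along which they close (so a half turn about z gives the same grasp; the last joint's range is limited). The gripper opens to 87 mm and grips with 3 to 60 N. Pads are 19 mm wide; open, the fingers measure 117 mm over their backs; the gripper's body (75 mm by 190 mm) begins 51 mm behind the grasp point.
Start: joints at [71.11, 18.392, -4.016, 83.108, 1.295, 78.541, -3.26], TCP at [0.219, -0.612, 0.24] pointing down, gripper open.
Joint ranges: [-163.93, 163.93], [-17.29, 119.83], [-79.2, 71.16], [3.27, 140.29], [-89.18, 269.18], [5.43, 117.66], [-154.24, 154.24]. Speed limits (degrees/s): [147.25, 147.25, 180, 180, 180, 180, 180].

INTERFACE

Orientations are given as [roll, pitch, yaw] about the fixed x, y, z axes, in that order (R = Rz(yaw) Ry(pitch) Rx(roll)).
In Python, from cell import env, read_camera gives the robot as it stands.
- The arm moves only by the shell command python3 -m jog 'ROWS' [FORCE]. ROWS is JSON, a list of rows, each a list of 5 numbers: the opening, from 0 (shut) to 1 (fully open), then the shift along the tool's x, y, z each as a share of 0.02 m, from -1 to 1, then the turn about the tool's z as a share of 45 degrees, from -1 to 1. In form: [[gripper, x, y, z, yaw], ...]. A call has 1 to 12 rows; each row shifts and turns the commanded pose from where the row before left it, along the tool's axes as they then stand; what a row does not reach is not made up. A row lasts 1/12 s, in which the tool goes at most 41.7 mm and 7.16 degrees, less where a joint would pass 70% of its speed; a pose out of reach is approached as far as the arm can. A call with a number of a shift or a turn outside -1 to 1 is refused whole. A call with a gripper value outside its range is refused whole. The fingers move at their own pace and stop on an object; FORCE is the grip in N (left out, the last holds). Time passes only in rows, so rows that do not move let the fingers close. It gives the time, the measured TCP pose, the force, the opening and the grip force at its end, in the units of the state.
- env.get_obs(): the state, without advancing time (a new reading comes with each control period).
- read_camera(name): name is "side" or "top"; returns a dict with "color" (400x640x3 uint8, red, green, blue), "range_z" (400x640 float32, m along the optical axis (not along the pixel's ray), 0 where there is no reading), "mtx" (3x3 intrinsics, pixels), "k1" (the pictures are not rectified: a ray, as slopes to the right and down, at radius r is drawn at 1 + k1 r^2 times it, then the intrinsics apply), "world_from_camera" (4x4, takes a point from camera to world coordinates). Camera axes: x right, y down, z forward; pixel columns grow to the right and rows downward; lengths in m; the calibration is good to about 2 mm. A picture is of the moment at which its call begins.
- env.sign_off(): hands the job in; it is judged then, once.
The state is a dict: "time_s": time; "qpos": joint angles; "joint_velocities": joint speeds; "effort": joint torques, N m; "tool_pos": TCP position; "tool_rot": TCP orientation; "force": force on the tool from outside, world axes, zero at the start; "wrist_torque": the same for the moment, N m; "grip_width": finger opening in m; "grasp_force": force on a finger pad.
Only numpy, scipy, OpenCV 4.12 (cv2) and the standard library are available. Lean on these libraries where they do the work, as an engineer would, in place of code of your own. Each camera call takes 0.05 s, during which the arm holds its last target. There are 200 camera calls.

TASK

The bag stamping is finished: pack the three empty craft pots into one another by size, the yellow medium pot inside the blue large one and the green small pot inside the yellow one, each upright and resting right down on the floor of the next. Leave the nest standing on the round cork mat where the blue pot already is. Set the pots down gently instead of dropping them, do not tip any over, and leave the ink pad, stamp, glue jar and brush in their places.

Things in the scene. Friction and masses are not known exactly. Their poses are not given: they have to be found in the camera images.
- mat: Round cork mat, 140 mm across, 4 mm thick, fixed to the table. Origin: centre of its underside, on the table top.
- pot_large: Large blue plastic pot, open at the top, slightly flared: 98 mm across the rim, 86 mm across the foot, 56 mm high, wall 4 mm, solid bottom 14 mm thick (inner floor 14 mm above the underside, 42 mm below the rim). 0.22 kg. Starts on the cork mat. Origin: centre of the underside, z up along its axis. Round: yaw does not matter.
- pot_medium: Medium yellow plastic pot, open at the top: 66 mm across the rim, 56 mm across the foot, 64 mm high, wall 4 mm, solid bottom 14 mm thick. 0.12 kg. Starts upright on the table. Nested fully in the large pot its rim stands 22 mm above the large rim. Origin: centre of the underside, z up along its axis. Round: yaw does not matter.
- pot_small: Small green plastic pot, open at the top: 47 mm across the rim, 37 mm across the foot, 72 mm high, wall 4 mm, solid bottom 14 mm thick. 0.08 kg. Starts upright on the table. Nested fully in the medium pot its rim stands 22 mm above the medium rim. Origin: centre of the underside, z up along its axis. Round: yaw does not matter.
- ink_pad: Red ink pad in a black tray, 60 x 90 x 16 mm, lying loose on the table. Origin: centre of the underside. Bystander.
- stamp: Wooden hand stamp, block 45 x 60 x 24 mm with a turned knob, 63 mm high in all, standing loose. Origin: centre of the underside. Bystander.
- glue_jar: White glue jar with an orange cap, 52 mm across, 70 mm high, loose. Origin: centre of the underside. Bystander.
- brush: Brush 170 mm long, lying loose on the table, handle towards its -x. Origin: underside, near its middle. Bystander.
Not all that is in view belongs to the job. Of the things that look like the pot_large, the largest one is meant.

How it is judged:
By the outcome, as a careful person would: the job done as asked, in the order asked, and still so for the second after the job is handed in, with the robot touching nothing.
It also fails if it takes over 64 s, if anything falls off the work surface, if the arm or the gripper's body presses on something with over 40 N, if the wrist force passes 120 N, or if a joint passes its speed limit or range.

## Working session

There is one attempt and no reset: what is moved stays moved. The work goes in short steps, Python scripts to look and compute and a shell command to move; the robot and the scene stay as the last step left them, time stands still between calls to the robot, and variables do not carry over. Pictures are saved under pics/ and viewed, at most 10 in all, crops included, and the job is handed in when it is done.

```bash
mkdir -p pics; ls
cat > h.py <<'E'
import numpy as np,cv2
from cell import env,read_camera
def pts(c):
    "world xyz for each pixel from depth"
    h,w=c["range_z"].shape
    u,v=np.meshgrid(np.arange(w),np.arange(h))
    n=rays(c,u.ravel(),v.ravel())
    T=c["world_from_camera"]; z=c["range_z"].ravel()[:,None]
    return (n*z@T[:3,:3].T+T[:3,3]).reshape(h,w,3)
def rays(c,u,v):
    p=np.stack([u,v],-1).astype(np.float64).reshape(-1,1,2)
    q=cv2.undistortPoints(p,np.array(c["mtx"],float),np.array([c["k1"],0,0,0,0.]))[:,0]
    return np.c_[q,np.ones(len(q))]
def plane(c,u,v,z):
    T=c["world_from_camera"]; d=rays(c,np.atleast_1d(u),np.atleast_1d(v))@T[:3,:3].T
    o=T[:3,3]; return o+d*((z-o[2])/d[:,2:3])
E
python3 - <<'E'
from h import *
for n in("top","side"):
    c=read_camera(n); cv2.imwrite(f"pics/{n}0.png",c["color"][...,::-1]); np.savez(f"{n}0.npz",**c)
    print(n,c["mtx"],c["k1"],c["world_from_camera"])
print(env.get_obs())
E
```

```text
pics
top [[456.43173132   0.         315.6564765 ]
 [  0.         456.43173132 195.71048159]
 [  0.           0.           1.        ]] -0.07020197237870078 [[-0.014874   -0.98859759  0.14984513  0.41126518]
 [-0.99981061  0.01658594  0.01018137 -0.02424374]
 [-0.0125506  -0.14966531 -0.98865706  1.27460401]
 [ 0.          0.          0.          1.        ]]
side [[405.21670203   0.         325.7001763 ]
 [  0.         405.21670203 197.78613773]
 [  0.           0.           1.        ]] -0.09471392332456828 [[-0.69647934 -0.41416754  0.58598786 -0.09037218]
 [-0.71757425  0.39979384 -0.57030876  0.65543611]
 [ 0.00192903 -0.81769807 -0.57564411  0.69183726]
 [ 0.          0.          0.          1.        ]]
{'time_s': 0.1, 'qpos': array([71.11038058, 18.4339655 , -4.01686458, 83.16645374,  1.29526778,
       78.53994052, -3.26098391]), 'joint_velocities': array([-0.12656995,  0.0106597 ,  0.01871034, -0.1450302 ,  0.07125521,
        0.12271556, -0.00767445]), 'effort': array([-3.73662160e-04, -4.92571378e+01, -4.05887989e-01, -3.13398957e+01,
       -6.40452141e-02,  3.95718834e-02,  6.34483467e-05]), 'tool_pos': array([ 0.21890124, -0.61155416,  0.23859341]), 'tool_rot': array([-1.79904889e+02,  5.18709703e-03,  1.96995205e+01]), 'force': array([-0.28467142,  0.44488415,  0.10239733]), 'wrist_torque': array([ 0.05595566, -0.02432474,  0.01177496]), 'grasp_force': 0.0, 'grip_width': 0.08723303414189203}
```

View pics/top0.png

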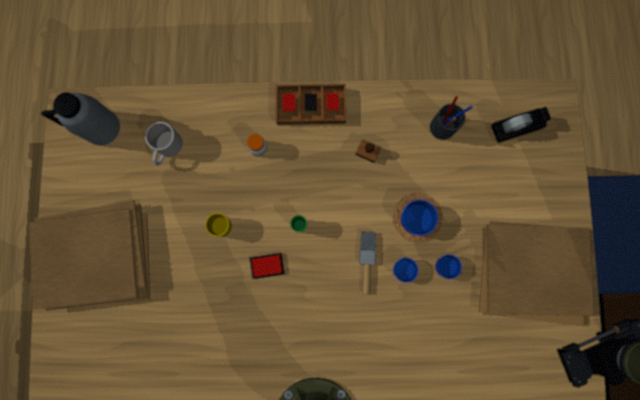

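View pics/side0.png

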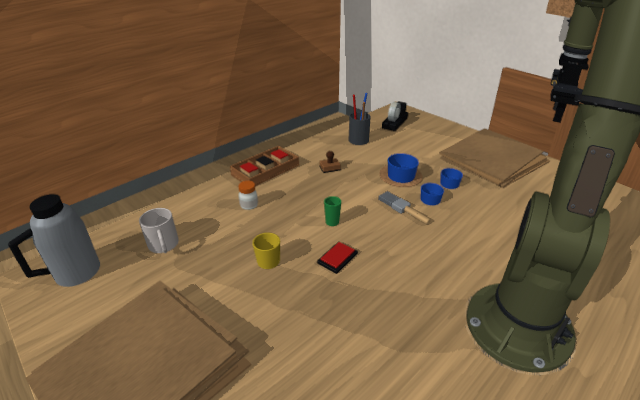

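The top view shows three blue pots: (420,217) on the cork mat and the largest, and small ones at (405,270) and (448,266). I choose (420,217). The yellow pot is at (218,225) and the only green one at (298,224). The side view agrees, with blue at (403,168), yellow at (267,250) and green at (333,211). Next I measure the rims and check one close crop.

```bash
cat >> h.py <<'E'
HUE={"blue":(105,130),"yellow":(22,34),"green":(55,90)}
def rim(c,col,H,near,win=.1):
    "rim centre: points of that colour near height H, circle fit; plus outline ray cast"
    hsv=cv2.cvtColor(c["color"],cv2.COLOR_RGB2HSV); lo,hi=HUE[col]
    m=cv2.inRange(hsv,(lo,120,25),(hi,255,255))
    P=pts(c); m&=((np.hypot(P[...,0]-near[0],P[...,1]-near[1])<win)*255).astype(np.uint8)
    q=P[(m>0)&(abs(P[...,2]-H)<.006)]
    A=np.c_[2*q[:,:2],np.ones(len(q))]; s=np.linalg.lstsq(A,(q[:,:2]**2).sum(1),rcond=None)[0]
    r=np.sqrt(s[2]+s[0]**2+s[1]**2)
    cn=max(cv2.findContours(m,cv2.RETR_EXTERNAL,cv2.CHAIN_APPROX_NONE)[0],key=cv2.contourArea)[:,0]
    w=plane(c,cn[:,0],cn[:,1],H)[:,:2]; (x,y),R=cv2.minEnclosingCircle(w.astype(np.float32))
    return dict(n=len(q),fit=s[:2].round(4),r=round(r,4),zmax=round(float(np.percentile(q[:,2],90)),4),out=(round(x,4),round(y,4),round(R,4)))
E
python3 - <<'E'
from h import *
for n in("top","side"):
    c=dict(np.load(n+"0.npz")); P=pts(c)
    px=dict(top=dict(blue=(420,217),yellow=(218,225),green=(298,224)),side=dict(blue=(403,168),yellow=(267,250),green=(333,211)))[n]
    for col,H in(("blue",.060),("yellow",.064),("green",.072)):
        u,v=px[col]; print(n,col,rim(c,col,H,P[v,u,:2]))
    print('table z',P[300,200] if n=="top" else P[330,260])
    if n=="top":
        for k,(u,v) in dict(s1=(405,270),s2=(448,266),brush=(368,250),ink=(267,266),stamp=(369,150),glue=(256,142)).items(): print(k,P[v,u].round(3))
c=np.load("top0.npz")["color"]; cv2.imwrite("pics/crop.png",cv2.resize(c[180:290,190:480,::-1],None,fx=2.7,fy=2.7,interpolation=2))
E
```

```text
top blue {'n': 131, 'fit': array([ 0.533 , -0.2891]), 'r': np.float64(0.0462), 'zmax': 0.0625, 'out': (0.5331, -0.2874, 0.0494)}
top yellow {'n': 124, 'fit': array([0.5222, 0.254 ]), 'r': np.float64(0.0299), 'zmax': 0.0657, 'out': (0.5203, 0.2517, 0.0369)}
top green {'n': 27, 'fit': array([0.5213, 0.0352]), 'r': np.float64(0.0197), 'zmax': 0.0743, 'out': (0.5208, 0.0349, 0.0205)}
table z [ 0.31837478  0.3134201  -0.0034382 ]
s1 [ 0.393 -0.253  0.008]
s2 [ 0.401 -0.372  0.011]
brush [ 0.449 -0.152  0.017]
ink [0.41  0.125 0.016]
stamp [ 0.72  -0.16   0.058]
glue [0.744 0.149 0.071]
side blue {'n': 110, 'fit': array([ 0.5317, -0.2867]), 'r': np.float64(0.0466), 'zmax': 0.0603, 'out': (0.5051, -0.2532, 0.0854)}
side yellow {'n': 155, 'fit': array([0.5201, 0.257 ]), 'r': np.float64(0.0304), 'zmax': 0.0644, 'out': (0.4946, 0.2717, 0.0617)}
side green {'n': 71, 'fit': array([0.519 , 0.0388]), 'r': np.float64(0.0206), 'zmax': 0.0725, 'out': (0.4881, 0.0668, 0.0599)}
table z [ 3.70399688e-01  3.93527433e-01 -1.50907266e-04]
```

View pics/crop.png

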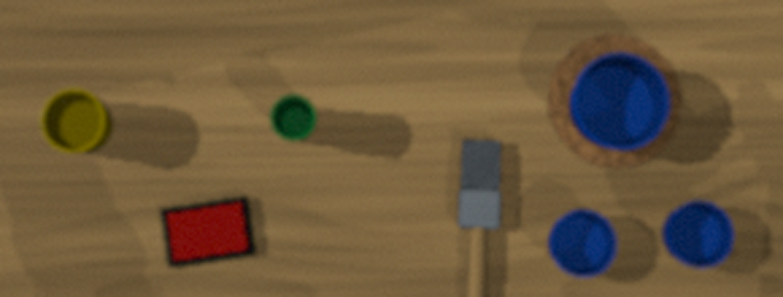

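The crop confirms it: the large blue pot on the mat is at crop (620,100) and the two small blue decoys are at (582,242) and (698,233). Estimated centres averaged over both cameras: blue (0.532,-0.288), yellow (0.521,0.2555), green (0.520,0.037). First I turn to yaw 0 and swing toward yellow.

```bash
python3 -m jog '[[1,0,0,0,0.146],[1,0,0,0,0.146],[1,0,0,0,0.146],[1,1,-0.5,0,0],[1,1,-1,0,0],[1,1,-1,0,0],[1,1,-1,0,0],[1,1,-1,0,0],[1,1,-1,0,0],[1,1,-1,0,0],[1,1,-1,0,0],[1,1,-1,0,0]]' 40
```

```text
time_s: 1.1
tool_pos: [0.3997, -0.4407, 0.2392]
tool_rot: [-180.0, 0.0, -0.0]
force: [-0.1, -0.1, 0.9]
grip_width: 0.0873
grasp_force: 0.0
```

```bash
python3 -m jog '[[1,0.5,-1,0,0],[1,0.5,-1,0,0],[1,0.5,-1,0,0],[1,0.5,-1,0,0],[1,0.5,-1,0,0],[1,0.5,-1,0,0],[1,0.5,-1,0,0],[1,0.5,-1,0,0],[1,0.5,-1,0,0],[1,0.5,-1,0,0],[1,0.5,-1,0,0],[1,0.5,-1,0,0]]'
python3 -m jog '[[1,0,-1,0,0],[1,0,-1,0,0],[1,0,-1,0,0],[1,0,-1,0,0],[1,0,-1,0,0],[1,0,-1,0,0],[1,0,-1,0,0],[1,0,-1,0,0],[1,0,-1,0,0],[1,0,-1,0,0],[1,0,-1,0,0],[1,0,-1,0,0]]'
python3 -m jog '[[1,0,-1,0,0],[1,0,-1,0,0],[1,0,-1,0,0],[1,0,-1,0,0],[1,0,-1,0,0],[1,0,-1,0,0],[1,0,-1,0,0],[1,0,-1,0,0],[1,0,-1,0,0],[1,0,-0.5,0,0],[1,0,0,0,0],[1,0,0,0,0]]'
```

```text
time_s: 2.1
tool_pos: [0.5192, -0.2009, 0.2391]
tool_rot: [-180.0, 0.0, -0.0]
force: [0.7, 0.4, 0.8]
grip_width: 0.0873
grasp_force: 0.0
time_s: 3.1
tool_pos: [0.5188, 0.0389, 0.2392]
tool_rot: [180.0, 0.0, -0.0]
force: [-0.7, -0.3, 1.1]
grip_width: 0.0867
grasp_force: 0.0
time_s: 4.1
tool_pos: [0.5191, 0.2276, 0.2391]
tool_rot: [180.0, 0.0, 0.0]
force: [-0.5, -0.5, -0.1]
grip_width: 0.0868
grasp_force: 0.0
```

```bash
python3 -m jog '[[1,0.08,-0.7,0,0],[1,0,-0.7,0.5,0],[1,0,0,1,0],[1,0,0,1,0],[1,0,0,1,0],[1,0,0,1,0],[1,0,0,1,0],[1,0,0,0.5,0],[1,0,0,0.5,0],[1,0,0,0,0]]'
python3 - <<'E'
from h import *
c=read_camera("side"); cv2.imwrite("pics/s1.png",cv2.resize(c["color"][150:300,180:380,::-1],None,fx=3,fy=3)); print(env.get_obs()["force"])
E
```

```text
time_s: 4.93
tool_pos: [0.5203, 0.2542, 0.1077]
tool_rot: [179.9, 0.2, -0.1]
force: [0.7, -0.7, -0.5]
grip_width: 0.087
grasp_force: 0.0
[-0.01755042  0.28499744  0.82690974]
```

View pics/s1.png

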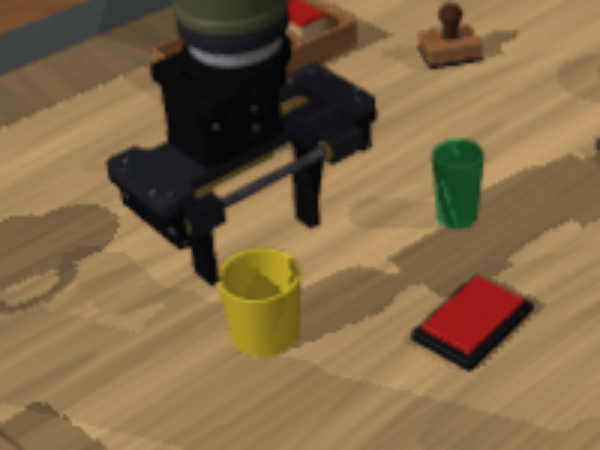

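The open fingers are just above the yellow pot (rim at crop (260,268)) and straddle it along y. I descend and grip gently.

```bash
python3 -m jog '[[1,0,0.0,0.6,0],[1,0,0,0.6,0],[1,0,0,0.6,0],[1,0,0,0.45,0],[1,0,0,0,0],[0.7,0,0,0,0],[0.6,0,0,0,0],[0.6,0,0,0,0],[0.6,0,0,0,0],[0.6,0,0,0,0],[0.6,0,0,0,0]]' 20
```

```text
time_s: 5.9
tool_pos: [0.5213, 0.256, 0.0651]
tool_rot: [-180.0, -0.1, -0.0]
force: [-0.1, -0.5, 2.9]
grip_width: 0.064
grasp_force: 19.9
```

```bash
python3 -m jog '[[0.5,0,0,0,0],[0.5,0,0,-0.4,0],[0.5,0,0,-0.8,0],[0.5,0,0,-1,0],[0.5,0,0,-1,0],[0.5,0,0,-1,0],[0.5,0,0,0,0],[0.5,0,0,0,0]]' 20
python3 - <<'E'
from h import *
c=read_camera("side"); cv2.imwrite("pics/s2.png",cv2.resize(c["color"][130:300,160:380,::-1],None,fx=3,fy=3)); print(env.get_obs())
P=pts(c);print(rim(c,"yellow",.1445-.0011,(.521,.256)))
c=read_camera("top");print(rim(c,"yellow",.1445,(.521,.256)))
E
```

```text
time_s: 6.57
tool_pos: [0.5213, 0.2563, 0.1495]
tool_rot: [-180.0, -0.1, -0.0]
force: [-0.2, 0.4, -1.6]
grip_width: 0.0639
grasp_force: 20.0
{'time_s': 6.6167, 'qpos': array([   5.28371572,   17.76976508,  -40.1132863 ,   98.79433971,
         12.26589625,   67.93262179, -128.14445312]), 'joint_velocities': array([-0.13256644,  1.08937851,  0.49849635,  1.35579273,  0.08808657,
        0.07802144, -0.04009318]), 'effort': array([-1.07106746e-01, -4.14480579e+01, -6.48044229e+00, -3.08202732e+01,
        1.32113227e-02, -1.60344983e-01,  6.28251408e-03]), 'tool_pos': array([0.52050309, 0.25569824, 0.14815453]), 'tool_rot': array([ 1.79969470e+02,  1.97574164e-02, -1.24870963e-02]), 'force': array([-0.37303731,  0.3296186 , -1.78126721]), 'wrist_torque': array([-0.00953728,  0.01053499,  0.00625444]), 'grasp_force': 19.955957154597854, 'grip_width': 0.06364137454406328}
{'n': 239, 'fit': array([0.5201, 0.2582]), 'r': np.float64(0.0307), 'zmax': 0.1481, 'out': (0.4984, 0.2744, 0.0674)}
{'n': 6, 'fit': array([0.5194, 0.2482]), 'r': np.float64(0.0292), 'zmax': 0.1481, 'out': (0.5299, 0.244, 0.0224)}
```

View pics/s2.png

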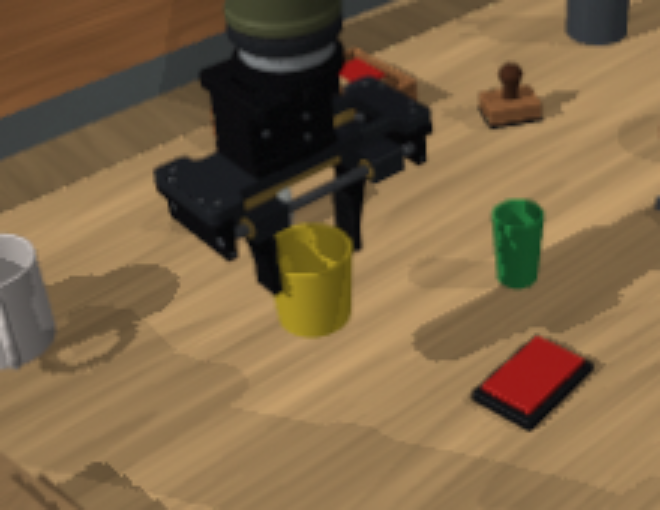

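The yellow pot is held upright between the fingers (crop (315,280)), clear of the table. I lift further and carry it to the blue pot.

```bash
python3 -m jog '[[0.5,0,0.2,-0.8,0],[0.5,0,0.4,-0.8,0],[0.5,0,0.6,-0.6,0],[0.5,0,0.8,0,0],[0.5,0,1,0,0],[0.5,0,1,0,0],[0.5,0,1,0,0],[0.5,0,1,0,0],[0.5,0,1,0,0],[0.5,0,1,0,0],[0.5,0,1,0,0],[0.5,0,1,0,0]]'
python3 -m jog '[[0.5,0,1,0,0],[0.5,0,1,0,0],[0.5,0,1,0,0],[0.5,0,1,0,0],[0.5,0,1,0,0],[0.5,0,1,0,0],[0.5,0,1,0,0],[0.5,0,1,0,0],[0.5,0,1,0,0],[0.5,0,1,0,0],[0.5,0,1,0,0],[0.5,0,1,0,0]]'
python3 -m jog '[[0.5,0.3,1,0,0],[0.5,0.3,0.9,0,0],[0.5,0,0.8,0,0],[0.5,0,0.6,0,0],[0.5,0,0.3,0,0],[0.5,0,0,0,0],[0.5,0,0,0,0]]'
python3 - <<'E'
from h import *
for n in("side","top"):
    c=read_camera(n)
    for col,H in(("yellow",.188),("blue",.06)): 
        try: print(n,col,rim(c,col,H,(.532,-.289)))
        except Exception as e: print(n,col,e)
o=env.get_obs();print(o["tool_pos"],o["qpos"])
E
```

```text
time_s: 7.67
tool_pos: [0.5196, 0.0548, 0.1908]
tool_rot: [180.0, 0.2, -0.0]
force: [0.1, -0.1, -1.2]
grip_width: 0.0635
grasp_force: 20.0
time_s: 8.67
tool_pos: [0.5196, -0.1847, 0.1906]
tool_rot: [-179.9, 0.2, -0.0]
force: [0.6, -0.3, -1.8]
grip_width: 0.0634
grasp_force: 20.0
time_s: 9.25
tool_pos: [0.5325, -0.2553, 0.1922]
tool_rot: [-179.9, 0.0, 0.0]
force: [1.1, 0.7, -2.2]
grip_width: 0.0635
grasp_force: 20.0
side yellow {'n': 94, 'fit': array([ 0.5302, -0.2531]), 'r': np.float64(0.0313), 'zmax': 0.1909, 'out': (0.508, -0.2102, 0.0904)}
side blue {'n': 105, 'fit': array([ 0.5318, -0.2866]), 'r': np.float64(0.0464), 'zmax': 0.0599, 'out': (0.5051, -0.2532, 0.0854)}
top yellow {'n': 7, 'fit': array([ 0.5264, -0.2514]), 'r': np.float64(0.0235), 'zmax': 0.1933, 'out': (0.5048, -0.2505, 0.0134)}
top blue {'n': 31, 'fit': array([ 0.5316, -0.2879]), 'r': np.float64(0.0443), 'zmax': 0.0614, 'out': (0.5069, -0.2769, 0.0313)}
[ 0.53291845 -0.2544674   0.19257578] [ 40.83417466  13.97219104 -20.80839739  94.94368201   5.13694497
  72.04575563 -70.90379542]
```

```bash
python3 -m jog '[[0.5,0.08,0.8,0,0],[0.5,0,0.6,0,0],[0.5,0,0.28,0.4,0],[0.5,0,0,0.8,0],[0.5,0,0,0.8,0],[0.5,0,0,0.8,0],[0.5,0,0,0.8,0],[0.5,0,0,0.6,0],[0.5,0,0,0.4,0],[0.5,0,0,0.2,0],[0.5,0,0,0,0],[0.5,0,0,0,0]]'
python3 -c "
from cell import env
o=env.get_obs();print(o['tool_pos'],o['force'])"
```

```text
time_s: 10.35
tool_pos: [0.5347, -0.2899, 0.097]
tool_rot: [180.0, -0.0, -0.0]
force: [0.2, -0.2, -1.5]
grip_width: 0.0638
grasp_force: 20.0
[ 0.53469488 -0.28987537  0.09698368] [ 0.20862311 -0.21843587 -1.4997592 ]
```

Bottom is about 14 mm above the inner floor, so I lower slowly and watch the force.

```bash
python3 -m jog '[[0.5,0,0,0.2,0],[0.5,0,0,0.2,0],[0.5,0,0,0.15,0],[0.5,0,0,0,0],[0.5,0,0,0,0]]'
python3 -m jog '[[0.5,0,0,0.06,0],[0.5,0,0,0,0],[0.5,0,0,0,0]]'
python3 -c "
from cell import env
o=env.get_obs();print(o['tool_pos'],o['force'])"
```

```text
time_s: 10.77
tool_pos: [0.5342, -0.2896, 0.0854]
tool_rot: [-180.0, 0.0, -0.0]
force: [-0.1, -0.3, -2.1]
grip_width: 0.0638
grasp_force: 20.0
time_s: 11.02
tool_pos: [0.5344, -0.2897, 0.0844]
tool_rot: [180.0, -0.0, -0.0]
force: [-0.1, 0.2, -0.8]
grip_width: 0.0637
grasp_force: 20.0
[ 0.53438515 -0.28968644  0.08442606] [-0.08802701  0.19620292 -0.83261365]
```

```bash
python3 -m jog '[[0.5,0,0,0.04,0],[0.5,0,0,0,0],[0.5,0,0,0,0]]'
python3 -m jog '[[0.5,0,0,0.04,0],[0.5,0,0,0,0],[0.5,0,0,0,0]]'
```

```text
time_s: 11.27
tool_pos: [0.5343, -0.2897, 0.0836]
tool_rot: [180.0, 0.0, -0.0]
force: [-0.8, -0.0, -1.7]
grip_width: 0.0637
grasp_force: 20.0
time_s: 11.52
tool_pos: [0.5345, -0.2897, 0.0831]
tool_rot: [180.0, -0.0, -0.0]
force: [-0.2, 0.7, 1.5]
grip_width: 0.0639
grasp_force: 20.0
```

```bash
python3 -m jog '[[0.5,0,0,0.03,0],[0.5,0,0,0,0],[0.5,0,0,0,0]]'
python3 -m jog '[[0.8,0,0,0,0],[0.85,0,0,0,0],[0.9,0,0,0,0],[0.95,0,0,0,0],[0.95,0,0,0,0],[0.95,0,0,-0.2,0],[0.95,0,0,-0.5,0],[0.95,0,0,-1,0],[0.95,0,0,-1,0],[0.95,0,0,-1,0],[0.95,0,-0.5,-1,0],[0.95,0,-1,-1,0]]'
python3 -m jog '[[0.95,0,-1,-0.5,0],[0.95,0,-1,0,0],[0.95,0,-1,0,0],[0.95,0,-1,0,0],[0.95,0,-1,0,0],[0.95,0,-1,0,0],[0.95,0,-1,0,0],[0.95,0,-1,0,0],[0.95,-0.3,-1,0,0],[0.95,-0.3,-0.5,0,0],[0.95,0,0,0,0],[0.95,0,0,0,0]]'
python3 - <<'E'
from h import *
for n in("side","top"):
    c=read_camera(n)
    for col,H,q in(("yellow",.082,(.533,-.289)),("blue",.06,(.532,-.289)),("green",.072,(.52,.037))): 
        try: print(n,col,rim(c,col,H,q))
        except Exception as e: print(n,col,e)
    if n=="side": cv2.imwrite("pics/s3.png",cv2.resize(c["color"][80:260,260:500,::-1],None,fx=3,fy=3))
E
```

```text
time_s: 11.77
tool_pos: [0.5346, -0.2898, 0.0831]
tool_rot: [180.0, -0.0, -0.0]
force: [-1.8, 1.2, 6.3]
grip_width: 0.0635
grasp_force: 20.0
time_s: 12.77
tool_pos: [0.5338, -0.2625, 0.198]
tool_rot: [179.9, -0.0, -0.3]
force: [-0.4, -1.1, -0.3]
grip_width: 0.0826
grasp_force: 0.0
time_s: 13.77
tool_pos: [0.5224, -0.0702, 0.2068]
tool_rot: [179.9, -0.1, 0.0]
force: [0.2, -0.9, -0.2]
grip_width: 0.0829
grasp_force: 0.0
side yellow {'n': 84, 'fit': array([ 0.5331, -0.2872]), 'r': np.float64(0.0304), 'zmax': 0.0826, 'out': (0.5159, -0.2662, 0.055)}
side blue {'n': 64, 'fit': array([ 0.5315, -0.2863]), 'r': np.float64(0.0464), 'zmax': 0.0603, 'out': (0.5021, -0.2482, 0.0796)}
side green {'n': 69, 'fit': array([0.5195, 0.0388]), 'r': np.float64(0.0208), 'zmax': 0.0721, 'out': (0.4881, 0.0668, 0.0599)}
top yellow {'n': 120, 'fit': array([ 0.5349, -0.2902]), 'r': np.float64(0.0307), 'zmax': 0.0833, 'out': (0.5335, -0.2873, 0.0356)}
top blue {'n': 110, 'fit': array([ 0.5333, -0.2887]), 'r': np.float64(0.0459), 'zmax': 0.0612, 'out': (0.5327, -0.2871, 0.0486)}
top green {'n': 11, 'fit': array([0.5216, 0.036 ]), 'r': np.float64(0.0191), 'zmax': 0.073, 'out': (0.5214, 0.0359, 0.0194)}
```

View pics/s3.png

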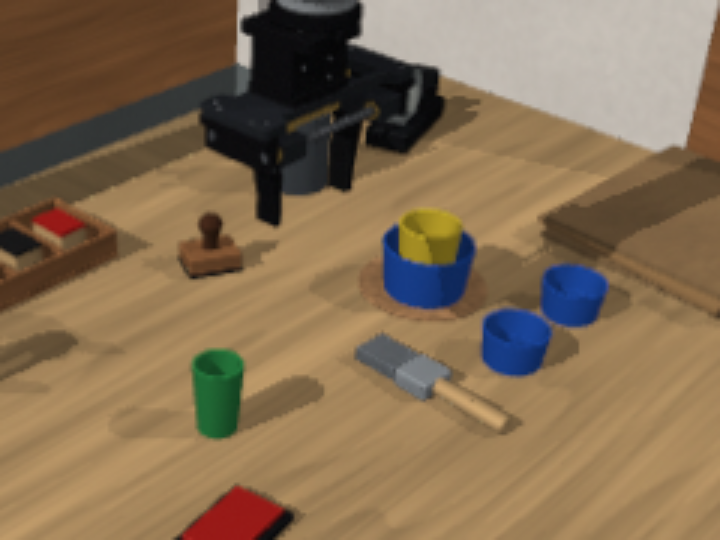

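The yellow pot stands upright in the blue one (crop (430,240)), with its rim at 82 mm, so it is fully seated. Next is the green pot at about (0.5204,0.037).

```bash
python3 -m jog '[[0.95,-0.1,-1,0,0],[0.95,0,-1,0,0],[0.95,0,-1,0,0],[0.95,0,-1,0,0],[0.95,0,-0.8,0,0],[0.95,0,-0.5,0.5,0],[0.95,0,0,1,0],[0.95,0,0,1,0],[0.95,0,0,1,0],[0.95,0,0,0.8,0],[0.95,0,0,0.5,0],[0.95,0,0,0,0]]'
python3 -c "
from cell import env
o=env.get_obs();print(o['tool_pos'],o['force'])"
```

```text
time_s: 14.87
tool_pos: [0.5187, 0.035, 0.1072]
tool_rot: [180.0, 0.3, -0.1]
force: [-0.1, -0.3, 0.2]
grip_width: 0.0827
grasp_force: 0.0
[0.51866805 0.03497372 0.10722816] [-0.11580134 -0.26844379  0.15613852]
```

```bash
python3 -m jog '[[0.95,0.05,-0.08,0.5,0],[0.95,0,0,0.6,0],[0.95,0,0,0.5,0],[0.9,0,0,0.1,0],[0.7,0,0,0,0],[0.6,0,0,0,0],[0.5,0,0,0,0],[0.4,0,0,0,0],[0.4,0,0,0,0],[0.3,0,0,0,0],[0.3,0,0,0,0],[0.3,0,0,0,0]]' 15
```

```text
time_s: 15.87
tool_pos: [0.5217, 0.0378, 0.0765]
tool_rot: [180.0, -0.0, -0.0]
force: [0.7, -1.2, 2.5]
grip_width: 0.0452
grasp_force: 15.0
```

```bash
python3 -m jog '[[0.3,0,0,-0.3,0],[0.3,0,0,-0.7,0],[0.3,0,0,-1,0],[0.3,0,0,-1,0],[0.3,0,0,-1,0],[0.3,0,0,-1,0],[0.3,0,0,-0.7,0],[0.3,0,0,-0.4,0],[0.3,0,0,0,0],[0.3,0,0,0,0]]'
python3 - <<'E'
from h import *
o=env.get_obs();z=o["tool_pos"][2];print(o["tool_pos"],o["force"],o["grip_width"])
for n in("side","top"):
    c=read_camera(n)
    try:print(n,rim(c,"green",z-.0045,(.521,.0375)))
    except Exception as e: print(n,e)
    if n=="side": cv2.imwrite("pics/s4.png",cv2.resize(c["color"][80:260,240:440,::-1],None,fx=3,fy=3))
E
```

```text
time_s: 16.7
tool_pos: [0.5212, 0.038, 0.1979]
tool_rot: [180.0, 0.0, -0.0]
force: [0.1, -0.6, -1.1]
grip_width: 0.0451
grasp_force: 15.0
[0.52120144 0.0379506  0.19790552] [ 0.0645592  -0.60842808 -1.0835655 ] 0.045053338591714794
side {'n': 72, 'fit': array([0.5183, 0.0392]), 'r': np.float64(0.0207), 'zmax': 0.1943, 'out': (0.4796, 0.0716, 0.0706)}
top max() iterable argument is empty
```

View pics/s4.png

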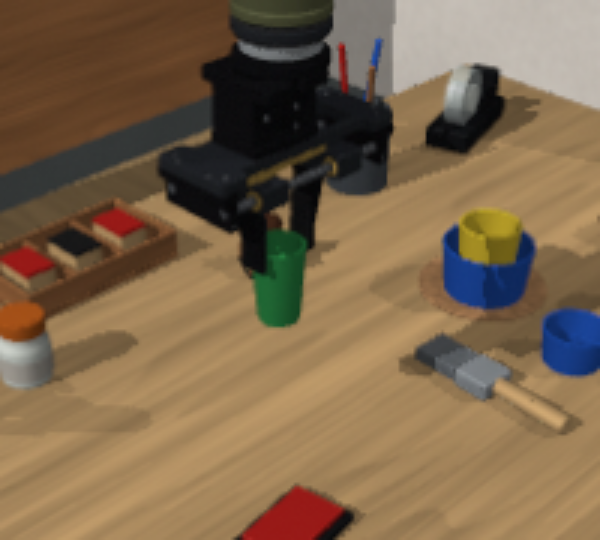

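The green pot is held upright (crop (280,275)). I carry it over to the nest.

```bash
python3 -m jog '[[0.3,0,0.4,0,0],[0.3,0,0.8,0,0],[0.3,0.1,1,0,0],[0.3,0.1,1,0,0],[0.3,0.1,1,0,0],[0.3,0.1,1,0,0],[0.3,0.1,1,0,0],[0.3,0.1,1,0,0],[0.3,0.1,1,0,0],[0.3,0,1,0,0],[0.3,0,1,0,0],[0.3,0,1,0,0]]'
python3 -m jog '[[0.3,0,1,0,0],[0.3,0,1,0,0],[0.3,0,1,0,0],[0.3,0,0.8,0,0],[0.3,0,0.5,0,0],[0.3,0,0.3,0,0],[0.3,0,0,0,0],[0.3,0,0,0,0]]'
python3 - <<'E'
from h import *
c=read_camera("side");o=env.get_obs();z=o["tool_pos"][2];print(o["tool_pos"])
print(rim(c,"green",z-.004,(.535,-.286)));print(rim(c,"yellow",.082,(.533,-.289)))
E
```

```text
time_s: 17.8
tool_pos: [0.5345, -0.1877, 0.197]
tool_rot: [-180.0, 0.1, -0.0]
force: [-0.4, -1.3, -0.6]
grip_width: 0.0451
grasp_force: 15.0
time_s: 18.47
tool_pos: [0.5355, -0.2771, 0.1979]
tool_rot: [-179.9, 0.0, 0.0]
force: [-0.1, 0.0, -0.6]
grip_width: 0.045
grasp_force: 15.0
[ 0.5356683  -0.27661575  0.19807459]
{'n': 40, 'fit': array([ 0.5351, -0.2742]), 'r': np.float64(0.0236), 'zmax': 0.193, 'out': (0.4972, -0.2218, 0.0874)}
{'n': 83, 'fit': array([ 0.5337, -0.2876]), 'r': np.float64(0.0301), 'zmax': 0.0818, 'out': (0.5159, -0.2662, 0.055)}
```

```bash
python3 -m jog '[[0.3,0,0.4,0,0],[0.3,0,0.25,0,0],[0.3,0,0,0.4,0],[0.3,0,0,0.7,0],[0.3,0,0,0.7,0],[0.3,0,0,0.7,0],[0.3,0,0,0.6,0],[0.3,0,0,0.5,0],[0.3,0,0,0.3,0],[0.3,0,0,0.1,0],[0.3,0,0,0,0],[0.3,0,0,0,0]]'
python3 -m jog '[[0.3,0,0,0.07,0],[0.3,0,0,0,0],[0.3,0,0,0,0]]'
```

```text
time_s: 19.52
tool_pos: [0.5358, -0.2912, 0.1187]
tool_rot: [180.0, -0.1, -0.0]
force: [-0.8, 0.0, -1.3]
grip_width: 0.0452
grasp_force: 15.0
time_s: 19.77
tool_pos: [0.5356, -0.2912, 0.1172]
tool_rot: [180.0, -0.0, -0.0]
force: [0.3, 0.0, -0.2]
grip_width: 0.0446
grasp_force: 15.0
```

```bash
python3 -m jog '[[0.3,0,-0.06,0.1,0],[0.3,0,0,0.1,0],[0.3,0,0,0,0],[0.3,0,0,0,0]]'
python3 -m jog '[[0.3,0,0,0.1,0],[0.3,0,0,0.07,0],[0.3,0,0,0,0],[0.3,0,0,0,0]]'
python3 -m jog '[[0.3,0,0,0.04,0],[0.3,0,0,0,0],[0.3,0,0,0,0]]'
```

```text
time_s: 20.1
tool_pos: [0.5352, -0.2897, 0.1125]
tool_rot: [-180.0, 0.0, -0.0]
force: [0.2, 0.0, -1.2]
grip_width: 0.045
grasp_force: 15.0
time_s: 20.43
tool_pos: [0.5352, -0.2898, 0.1091]
tool_rot: [-180.0, 0.0, -0.0]
force: [0.6, 0.3, -1.4]
grip_width: 0.0453
grasp_force: 15.0
time_s: 20.68
tool_pos: [0.5354, -0.2899, 0.1086]
tool_rot: [180.0, -0.0, -0.0]
force: [0.9, 0.2, -0.6]
grip_width: 0.0445
grasp_force: 15.0
```

```bash
python3 -m jog '[[0.3,0,0,0.04,0],[0.3,0,0,0,0],[0.3,0,0,0,0]]'
python3 -m jog '[[0.3,0,0,0.03,0],[0.3,0,0,0,0],[0.3,0,0,0,0]]'
```

```text
time_s: 20.93
tool_pos: [0.5357, -0.29, 0.1084]
tool_rot: [180.0, -0.1, -0.0]
force: [-1.6, -0.1, 3.3]
grip_width: 0.0451
grasp_force: 15.0
time_s: 21.18
tool_pos: [0.536, -0.29, 0.1084]
tool_rot: [180.0, -0.1, -0.0]
force: [-0.9, 1.2, 6.6]
grip_width: 0.0453
grasp_force: 15.0
```

Contact at the expected height, so I release and retreat.

```bash
python3 -m jog '[[0.55,0,0,0,0],[0.6,0,0,0,0],[0.65,0,0,0,0],[0.75,0,0,0,0],[0.8,0,0,0,0],[0.8,0,0,-0.3,0],[0.8,0,0,-0.6,0],[0.8,0,0,-1,0],[0.8,0,0,-1,0],[0.8,0,0,-1,0],[0.8,0,0,-1,0],[0.8,0,-0.5,-0.5,0]]'
python3 -m jog '[[0.8,0,-1,0,0],[0.8,0,-1,0,0],[0.8,0,-1,0,0],[0.8,0,-1,0,0],[0.8,0,-1,0,0],[0.8,0,-1,0,0],[0.8,0,-1,0,0],[0.8,0,-1,0,0],[0.8,0,-0.5,0,0],[0.8,0,0,0,0],[0.8,0,0,0,0],[0.8,0,0,0,0]]'
python3 - <<'E'
from h import *
for n in("side","top"):
    c=read_camera(n)
    for col,H in(("green",.104),("yellow",.082),("blue",.06)):
        try: print(n,col,rim(c,col,H,(.533,-.289)))
        except Exception as e: print(n,col,e)
    cv2.imwrite(f"pics/{n}5.png",c["color"][...,::-1])
E
```

```text
time_s: 22.18
tool_pos: [0.5361, -0.2825, 0.2192]
tool_rot: [179.8, -0.2, -0.2]
force: [0.2, -0.9, 0.2]
grip_width: 0.0696
grasp_force: 0.0
time_s: 23.18
tool_pos: [0.5352, -0.1114, 0.2152]
tool_rot: [179.9, 0.0, -0.1]
force: [0.5, -0.3, 0.3]
grip_width: 0.0697
grasp_force: 0.0
side green {'n': 40, 'fit': array([ 0.5332, -0.2888]), 'r': np.float64(0.021), 'zmax': 0.1026, 'out': (0.5236, -0.2674, 0.0417)}
side yellow {'n': 52, 'fit': array([ 0.5325, -0.2867]), 'r': np.float64(0.0299), 'zmax': 0.0827, 'out': (0.5197, -0.2621, 0.0534)}
side blue {'n': 66, 'fit': array([ 0.5312, -0.2857]), 'r': np.float64(0.0462), 'zmax': 0.0598, 'out': (0.5021, -0.2482, 0.0796)}
top green {'n': 54, 'fit': array([ 0.5351, -0.2914]), 'r': np.float64(0.0202), 'zmax': 0.1046, 'out': (0.5311, -0.2883, 0.0249)}
top yellow {'n': 94, 'fit': array([ 0.5349, -0.2902]), 'r': np.float64(0.0306), 'zmax': 0.0834, 'out': (0.5319, -0.2865, 0.0359)}
top blue {'n': 87, 'fit': array([ 0.5332, -0.2888]), 'r': np.float64(0.0459), 'zmax': 0.0613, 'out': (0.5329, -0.2868, 0.0485)}
```

View pics/side5.png

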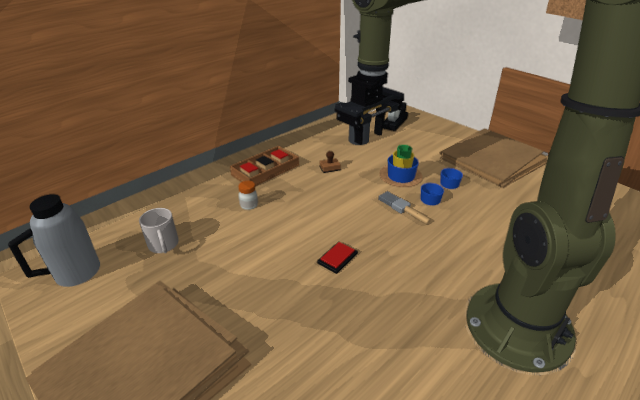

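View pics/top5.png

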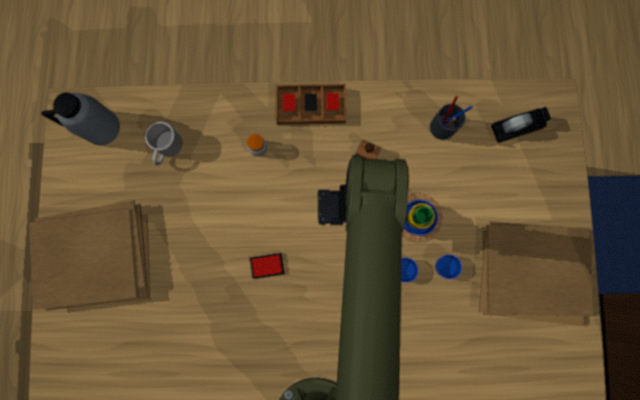

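The nest is upright on the mat at top (420,216) and side (403,163), with concentric rims at about 60, 82 and 104 mm, so everything is seated. The ink pad, stamp, glue jar and brush look unmoved, and the gripper is clear.

```bash
python3 -c "
from cell import env
print(env.sign_off())"
```

```text
the job is handed in; nothing more can be done
None
```

The three pots are nested upright on the cork mat, green in yellow in blue, each seated on the floor of the next; the bystanders look unmoved and the job was handed in at about 23 s on the robot's clock.

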